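# Wind the square music box

## Robot

A 7-joint arm with a two-finger parallel gripper is mounted at the origin on the work surface. World frame = base frame: x ahead of the robot, y to its left, z up, the work surface at z = 0. Lengths are in m, angles in rad, forces in N, time in s.
With the tool pointing down it reaches from about 0.35 to 0.9 m from the base axis. Payload 19.9 kg.
Tool frame: the origin (TCP) lies at the very end of the fingers, on their centre line; the grasp point (between the pads) lies 19 mm behind it; z points along the fingers, y is the line along which they close (so a half turn about z gives the same grasp; the last joint's range is limited). The gripper opens to 94 mm and grips with 3 to 60 N. Pads are 16 mm wide; open, the fingers measure 119 mm over their backs; the gripper's body (75 mm by 177 mm) begins 78 mm behind the grasp point.
Start: joints at [-1.359, 0.417, -0.01, 1.614, 0.005, 1.111, -0.053], TCP at [0.156, 0.605, 0.205] pointing down, gripper open.
Joint ranges: [-2.81, 2.81], [-0.39, 2.02], [-1.27, 1.25], [0.06, 2.57], [-1.19, 4.33], [0.19, 2], [-2.82, 2.82]. Speed limits (rad/s): [1.89, 1.89, 2.39, 2.39, 3.01, 3.01, 3.01].

## Interface

Orientations are given as a unit quaternion [w, x, y, z].
In Python, from rig import monitor, viewer, ticket gives the robot as it stands.
- The arm moves only by the tool play_rows, never from a script. Its argument "targets" is one flat list of numbers, 7 for each row, row after row: the shift along the tool's x, y, z in mm, then the turn, a rotation vector about the tool's x, y, z in rad, then the finger opening in mm, from 0 to 94. In form: [x, y, z, rx, ry, rz, hand, x, y, z, rx, ry, rz, hand, ...]. A call has 1 to 12 rows; each row is the pose to reach, as a shift and turn from the pose commanded when the call began, along the tool's axes at that moment; what a row does not reach only later rows make up. A row lasts 1/10 s, in which the tool goes at most 50 mm and 8.59 degrees, less where a joint would pass 70% of its speed; a pose out of reach is approached as far as the arm can. A call with a gripper value outside its range is refused whole. The fingers move at their own pace and stop on an object; "squeeze" is the grip in N (left out, the last holds). Time passes only in rows, so rows that repeat a pose let the fingers close. It gives the time, the measured TCP pose, the force, the opening and the grip force at its end, in the units of the state.
- monitor.get_state(): the state, without advancing time (a new reading comes with each control period).
- viewer.grab_frame(name): name is "scene" or "top" or "wrist"; returns (picture, depth): 420x560x3 uint8, red, green, blue; 420x560 float32, m along the optical axis (not along the pixel's ray), 0 where there is no reading.
- viewer.camera_params(name): a dict with "fov_y" (degrees; the focal length in pixels is half the picture's height over the tangent of half this angle, whatever the lens; pixels are square), "cx", "cy" (the principal point, pixels), "origin" and "attitude" of the camera in the world. Camera axes: x right, y down, z forward; pixel columns grow to the right and rows downward; lengths in m; the calibration is good to about 2 mm. A picture is of the moment at which its call begins: read the wrist's pose just before it. camera_params takes no time and is no camera call; for the wrist camera it gives the pose at the moment of the call.
- ticket.finish_job(): hands the job in; it is judged then, once.
The state is a dict: "time": time; "qpos": joint angles; "joint_vel": joint speeds; "joint_efforts": joint torques, N m; "tool_pos": TCP position; "orientation": TCP orientation; "ft_force": force on the tool from outside, world axes, zero at the start; "ft_torque": the same for the moment, N m; "grip_width": opening from 0.0 (shut) to 1.0 (fully open); "grip_force": force on a finger pad.
Only numpy, scipy, OpenCV 4.12 (cv2) and the standard library are available. Lean on these libraries where they do the work, as an engineer would, in place of code of your own. Each camera call takes 0.05 s, during which the arm holds its last target. There are 200 camera calls.

## Task

Wind the square music box: turn its upright brass key clockwise, seen from above, until the key's flat pointer stands at the little steel stud on the box, and do not wind on past the stud. Do it in two roughly equal part turns, letting go of the key for a moment in between, and let go at the end. Leave the round music box's key as it is and do not disturb the demitasse.

Things in the scene. Friction and masses are not known exactly. Their poses are not given: they have to be found in the camera images.
- square_key (a joint): How far the square box's key is wound, rad, growing clockwise seen from above. Starts at 0 to 0.5; at 2.5 the pointer is exactly at the stud; hard stop at 3.1. Sprung: winding takes 0.07 to 0.10 N m; friction holds it where it is let go. Turn at most 1.5 rad a grasp. The axis is vertical and fixed.
- square_key_grip (a point): Centre of the square box's upright brass key, on its axis, 106 mm above the table. Plate 36 mm wide along the point's x (51 mm with its look-only round lobes), 9 mm thick along y, 26 mm tall (13 up, 13 down): pinch it across y from above. z is up; it turns with the key. 26 mm below, a flat brass pointer 7 mm wide reaches 38 mm from the axis along +x.
- square_box: Dark wooden box, 94 mm square, key on top; fixed in the grey foam of an open black case (220 by 380 mm, rim 60 mm above the table). Origin on the key's axis, 30 mm below the box's flat top face, which is 75 mm above the table and carries the steel stud, 9 mm across, 6 mm high, 42 mm from the axis. The round box is about 180 mm away.
- round_key_pointer (a point): Tip of the flat brass pointer, 35 mm out from the axis, of the like key on the round music box (dark wood, 98 mm across, in the same foam). To be left as it is.
- demitasse_mid (a point): Middle (27 mm above its foot) of the small white gold-rimmed cup with one handle, 60 mm across, 54 mm tall, standing loose on the table beside the case. To be left standing as it is; z is up.
Things that resemble listed ones, but are neither listed nor needed, are in the scene too. Of the things that look like the part that bears demitasse_mid, the largest one is meant.

How it is judged:
By the outcome, as a careful person would: the job done as asked, in the order asked, and still so for the second after the job is handed in, with the robot touching nothing.
It also fails if it takes over 45 s, if anything falls off the work surface, if the arm or the gripper's body presses on something with over 40 N, if the wrist force passes 120 N, or if a joint passes its speed limit or range.

## Working session

There is one attempt and no reset: what is moved stays moved. The work goes in short steps, Python scripts to look and compute and a tool call to move; the robot and the scene stay as the last step left them, time stands still between calls to the robot, and variables do not carry over. Pictures are saved under pics/ and viewed, at most 10 in all, crops included, and the job is handed in when it is done.

Besides the shell and the picture viewer there is one more tool, called after "Call:" as name(argument=value, ...) on one line, values as JSON. play_rows: Moves the arm, as the interface text tells. Its arguments: {"type":"object","properties":{"targets":{"type":"array","items":{"type":"number"}},"squeeze":{"type":"number"}},"required":["targets"]}

```bash
mkdir -p pics
cat > h.py <<'E'
import sys; sys.path.insert(0,'.')
import numpy as np, cv2
from rig import monitor, viewer, ticket
from scipy.spatial.transform import Rotation as R
def Rm(a):
    a=np.array(a,float)
    if a.shape==(3,3): return a
    return R.from_quat([a[1],a[2],a[3],a[0]]).as_matrix()
def look(name):
    p=viewer.camera_params(name); im,d=viewer.grab_frame(name)
    np.savez('%s.npz'%name,im=im,d=d); return p,im,d
def world(p,d):
    f=210/np.tan(np.radians(p['fov_y'])/2)
    v,u=np.mgrid[0:420,0:560]
    c=np.stack([(u-p['cx'])/f*d,(v-p['cy'])/f*d,d],-1)
    return c@Rm(p['attitude']).T+np.array(p['origin'])
def proj(p,X):
    f=210/np.tan(np.radians(p['fov_y'])/2)
    c=(np.array(X)-p['origin'])@Rm(p['attitude'])
    return c[...,:2]/c[...,2:]*f+[p['cx'],p['cy']]
def save(n,im): cv2.imwrite('pics/%s.png'%n,cv2.cvtColor(im,cv2.COLOR_RGB2BGR))
E
python3 - <<'E'
from h import *
s=monitor.get_state();print({k:s[k] for k in('time','tool_pos','orientation','qpos')})
for n in('top','scene'):
    p,im,d=look(n);save(n+'1',im);print(p)
E
```

```text
{'time': 0.0, 'tool_pos': array([0.15625023, 0.60476914, 0.20483265]), 'orientation': array([-3.84629488e-05,  1.26061121e-01,  9.92022289e-01, -6.08502718e-04]), 'qpos': array([-1.35946648,  0.41797547, -0.01031389,  1.61415431,  0.00468917,
        1.11070633, -0.05297833])}
{'fov_y': 55.29440382532137, 'cx': 279.9465770869171, 'cy': 214.38575617295527, 'origin': array([0.5219572 , 0.14427871, 0.80580782]), 'attitude': array([ 0.0173007 , -0.70353625,  0.710151  , -0.02056691])}
{'fov_y': 49.790089925944564, 'cx': 269.92360001435975, 'cy': 218.82376222332206, 'origin': array([ 1.0669317, -0.0476684,  0.8334343]), 'attitude': array([-0.2527865 ,  0.77821092,  0.54980847, -0.16792081])}
```

```bash
python3 - <<'E'
import cv2,numpy as np
a=cv2.imread('pics/top1.png');b=cv2.imread('pics/scene1.png')
cv2.imwrite('pics/both1.png',np.hstack([cv2.resize(a,(400,300)),cv2.resize(b,(400,300))]))
E
ls
```

```text
h.py
pics
scene.npz
top.npz
```

View pics/top1.png

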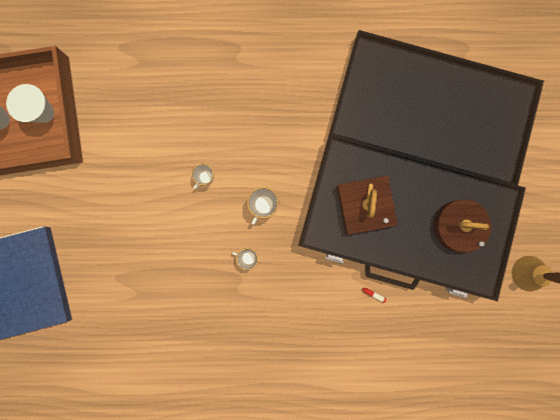

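The candidates in the top view are the square box's key (370,203), the meant one, and the round box's key (473,226), a look-alike. The square box's stud is at about (386,221) and the round box's at (481,243). Of the cups, the largest at (263,204) is the demitasse; the small ones are at (203,176) and (246,259). Next I'll check in a close crop.

Run:
```python
from h import *
z=np.load('top.npz');im,d=z['im'],z['d'];p=viewer.camera_params('top')
W=world(p,d)
c=cv2.resize(im[165:250,320:420],None,fx=6,fy=6,interpolation=cv2.INTER_CUBIC);save('crop1',c)
for n,(u,v) in dict(lid=(440,110),lidtop=(450,60),lidedge=(360,34),rim=(320,170),rim2=(410,270),foam=(420,190),boxtop=(350,215),stud=(386,221),cup=(263,192),rc=(465,226)).items(): print(n,W[v,u].round(3))
sel=W[175:240,335:400];m=(sel[...,2]>.085)
P=sel[m];print(m.sum(),P[:,2].max())
for lo,hi in((.085,.1),(.1,.13)):
    q=P[(P[:,2]>lo)&(P[:,2]<hi)];print(lo,len(q),q.mean(0).round(4))
q=P[P[:,2]>.108][:,:2];print(cv2.minAreaRect((q*1000).astype(np.float32)))
m2=(sel[...,2]>.068)&(sel[...,2]<.079);r=cv2.minAreaRect((sel[m2][:,:2]*1000).astype(np.float32));print('box',r)
```

```text
lid [ 0.769 -0.18   0.022]
lidtop [ 0.87  -0.202  0.024]
lidedge [ 0.922 -0.023  0.028]
rim [0.645 0.065 0.059]
rim2 [ 0.455 -0.103  0.048]
foam [ 0.606 -0.126  0.05 ]
boxtop [0.559 0.013 0.076]
stud [ 0.547 -0.051  0.08 ]
cup [0.608 0.173 0.023]
rc [ 0.536 -0.177  0.117]
227 0.8058078226401035
0.085 12 [ 0.5803 -0.015   0.0966]
0.1 196 [ 0.5767 -0.0172  0.1152]
((543.1964111328125, 51.23602294921875), (44.14112091064453, 185.6979522705078), 26.23000717163086)
box ((577.6610107421875, -18.71640396118164), (94.03988647460938, 94.58605194091797), 10.066179275512695)
```

View pics/crop1.png

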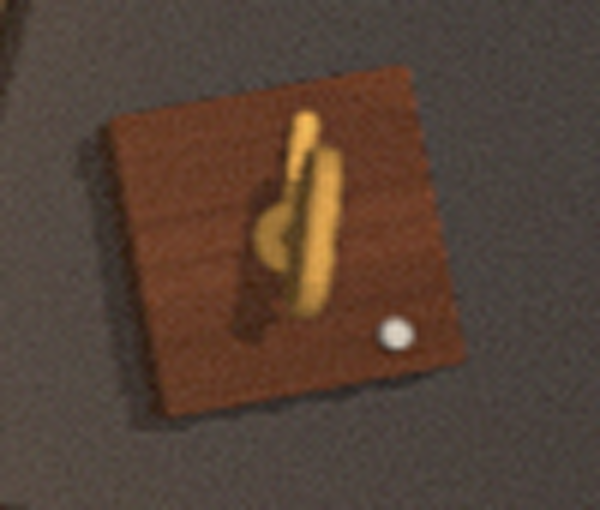

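View pics/scene1.png

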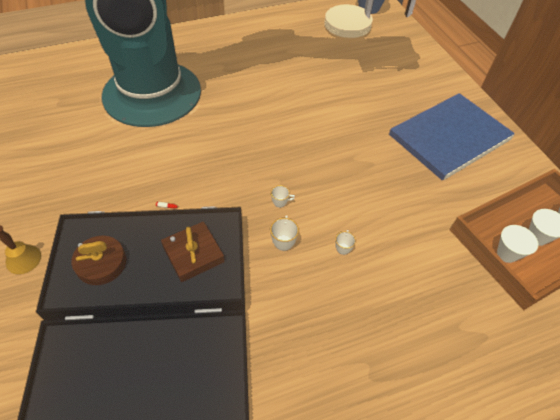

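The crop shows the square key's plate from pixel (375,191) to (371,216), with the pointer tip at (371,184), pointing away from the robot. The stud is at (386,220.5). The scene view confirms the lid lies flat and the area above the box is free. Now I'll compute the angles.

Run:
```python
from h import *
p=viewer.camera_params('top')
def at(u,v,z):
    f=210/np.tan(np.radians(p['fov_y'])/2)
    r=Rm(p['attitude'])@np.array([(u-p['cx'])/f,(v-p['cy'])/f,1]);o=np.array(p['origin']);return (o+r*(z-o[2])/r[2])[:2]
g=lambda a,b:(320+a/6-.4,165+b/6-.4)
C=np.array([.5777,-.0187])
tip=at(*g(306,113),.08);stud=at(*g(396,332),.081);e1=at(*g(330,155),.117);e2=at(*g(306,308),.117)
ang=lambda v:np.arctan2(v[1],v[0])
print('tip',tip-C,ang(tip-C),'stud',stud-C,np.hypot(*(stud-C)),ang(stud-C))
print('plate',(e1+e2)/2,ang(e1-e2))
z=np.load('top.npz');W=world(p,z['d'])[175:240,335:400].reshape(-1,3);q=W[(W[:,2]>.11)&(W[:,2]<.125)&(np.hypot(W[:,0]-C[0],W[:,1]-C[1])<.04)]
print(len(q),q.mean(0),cv2.minAreaRect((q[:,:2]*1000).astype(np.float32)),cv2.fitLine((q[:,:2]).astype(np.float32),cv2.DIST_HUBER,0,.01,.01).ravel())
s=monitor.get_state();print(Rm(s['orientation']).round(3)); w=viewer.camera_params('wrist');print(w['origin']-s['tool_pos'])
```

```text
tip [ 0.03811396 -0.00630224] -0.16386984887637196 stud [-0.0287324  -0.03182978] 0.042879895405263005 -2.305095282313688
plate [ 0.57678204 -0.01909295] -0.176837767740112
161 [ 0.57653476 -0.01767862  0.11739861] ((577.3297729492188, -18.587989807128906), (9.385438919067383, 48.56876754760742), 81.55066680908203) [ 0.9927379  -0.12029757  0.57653475 -0.01767862]
[[-0.968  0.25  -0.   ]
 [ 0.25   0.968 -0.001]
 [-0.    -0.001 -1.   ]]
[-0.07361605  0.01959284  0.1781772 ]
```

Call:
play_rows(targets=[-563,-498,15,0,0,-0.1,50,-563,-498,15,0,0,-0.1,50,-563,-498,15,0,0,-0.1,50,-563,-498,15,0,0,-0.1,50,-563,-498,15,0,0,-0.1,50,-563,-498,15,0,0,-0.1,50,-563,-498,15,0,0,-0.1,50,-563,-498,15,0,0,-0.1,50,-563,-498,15,0,0,-0.1,50,-563,-498,15,0,0,-0.1,50,-563,-498,15,0,0,-0.1,50,-563,-498,15,0,0,-0.1,50], squeeze=30)

```text
time: 1.3
tool_pos: [0.4926, 0.106, 0.1935]
orientation: [0.0, 0.076, 0.997, 0.0]
ft_force: [0.4, 1.4, -0.4]
grip_width: 0.533
grip_force: 0.0
```

```bash
cat > t.py <<'E'
from h import *
import sys
x,y,z,a=map(float,sys.argv[1:5])
s=monitor.get_state();M=Rm(s['orientation']);d=M.T@(np.array([x,y,z])-s['tool_pos'])
cur=np.arctan2(M[1,0],M[0,0]);r=R.from_matrix(M.T@np.array([[np.cos(a),np.sin(a),0],[np.sin(a),-np.cos(a),0],[0,0,-1.]])).as_rotvec()
print('t',round(s['time'],2),'tcp',s['tool_pos'].round(4),'xang',cur.round(4),'tilt',M[:2,2].round(4),'F',np.round(s['ft_force'],1),'T',np.round(s['ft_torque'],2),'grip',s['grip_width'],s['grip_force'],'q',s['qpos'].round(2));print('move mm',(d*1000).round(1),'rot',r.round(4))
E
python3 t.py .5777 -.0187 .19 2.99
```

```text
t 1.3 tcp [0.4926 0.106  0.1935] xang 2.9891 tilt [0.0001 0.    ] F [ 0.4  1.4 -0.4] T [ 0.06 -0.06 -0.03] grip 0.5330384700407522 0.0 q [-0.57  0.22  0.34  1.93 -0.09  1.    1.23]
move mm [-103.  -110.4    3.5] rot [ 0.0001  0.0001 -0.0009]
```

Call:
play_rows(targets=[-103,-110,4,0,0,0,40,-103,-110,4,0,0,0,40,-103,-110,4,0,0,0,40,-103,-110,4,0,0,0,40,-103,-110,4,0,0,0,40,-103,-110,4,0,0,0,40])

```text
time: 1.9
tool_pos: [0.5765, -0.0154, 0.1892]
orientation: [-0.0, 0.076, 0.997, 0.0]
ft_force: [0.5, 0.0, 0.1]
grip_width: 0.426
grip_force: 0.0
```

```bash
python3 - <<'E'
from h import *
p,im,d=look('wrist');save('w1',im)
W=world(p,d);C=np.array([.5777,-.0187])
m=(np.hypot(W[...,0]-C[0],W[...,1]-C[1])<.045)
q=W[m&(W[...,2]>.11)&(W[...,2]<.125)]
print(len(q),q.mean(0) if len(q) else 0,cv2.minAreaRect((q[:,:2]*1000).astype(np.float32)) if len(q)>3 else 0)
print(proj(p,[[.5777,-.0187,.119],[.5777,-.0187,.075]]))
m2=(W[...,2]>.068)&(W[...,2]<.0775)&(np.hypot(W[...,0]-C[0],W[...,1]-C[1])<.08);r=cv2.minAreaRect((W[m2][:,:2]*1000).astype(np.float32));print('box',r)
E
python3 t.py .5777 -.0187 .088 2.99
```

```text
746 [ 0.57517036 -0.02054872  0.11674903] ((577.1242065429688, -21.03302764892578), (8.779914855957031, 47.87567138671875), 81.27609252929688)
[[274.20095094 224.21325466]
 [274.87596479 208.49109033]]
box ((577.385498046875, -20.989643096923828), (93.98796081542969, 93.99012756347656), 10.11501407623291)
t 1.95 tcp [ 0.5765 -0.0151  0.1894] xang 2.9905 tilt [-0.0004  0.0005] F [-0.6  0.1 -0.7] T [ 0.   -0.03 -0.02] grip 0.4223502729586688 0.0 q [-0.34  0.37  0.4   1.77 -0.16  1.04  1.53]
move mm [ -1.8  -3.4 101.4] rot [ 0.0004 -0.0005  0.0005]
```

View pics/w1.png

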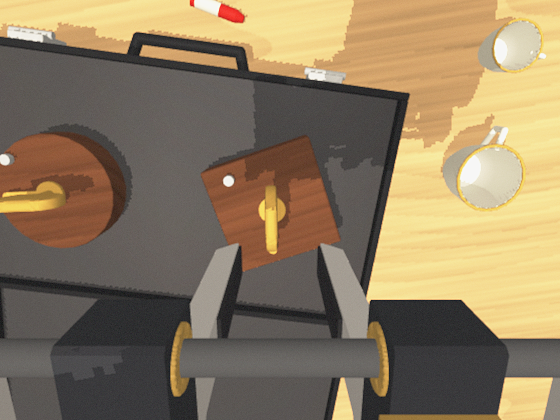

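The wrist view shows the square key at (271,220) between the finger planes and the stud at (228,181). The fingers are clear on both sides. Both cameras put the key at an angle of -0.152 rad.

Call:
play_rows(targets=[-1.5,-4.5,40,0,0,0,40,-1.5,-4.5,80,0,0,0,40,-1.5,-4.5,101,0,0,0,40,-1.5,-4.5,101,0,0,0,40,-1.5,-4.5,101,0,0,0,40])

```text
time: 2.45
tool_pos: [0.578, -0.0204, 0.0894]
orientation: [0.0, 0.076, 0.997, 0.0]
ft_force: [-0.1, 0.2, 0.7]
grip_width: 0.428
grip_force: 0.0
```

```bash
python3 t.py .5774 -.0200 .088 2.99
python3 - <<'E'
from h import *
z=np.load('wrist.npz');im,d=z['im'],z['d']
# stud centroid from saved frame, key pose then: tcp .5765 -.0151 .1894 xang 2.9905
g=im[170:192,218:240].astype(int);m=(g.min(2)>150)
v,u=np.nonzero(m);u0,v0=u.mean()+218,v.mean()+170;print(len(u),u0,v0)
s=monitor.get_state();p=viewer.camera_params('wrist')
M=Rm(s['orientation']);rel=M.T@(np.array(p['origin'])-s['tool_pos']);A=M.T@Rm(p['attitude'])
a=2.9905;M0=np.array([[np.cos(a),np.sin(a),0],[np.sin(a),-np.cos(a),0],[0,0,-1.]])
o=np.array([.5765,-.0151,.1894])+M0@rel;f=210/np.tan(np.radians(p['fov_y'])/2)
r=M0@A@np.array([(u0-p['cx'])/f,(v0-p['cy'])/f,1]);X=o+r*(.081-o[2])/r[2]
dd=X[:2]-[.57739,-.02099];print('stud',dd,np.hypot(*dd),np.arctan2(dd[1],dd[0]))
E
```

```text
t 2.45 tcp [ 0.578  -0.0204  0.0894] xang 2.99 tilt [0.0004 0.0001] F [-0.1  0.2  0.7] T [ 0.04 -0.04 -0.02] grip 0.4275890461000807 0.0 q [-0.3   0.49  0.37  1.84 -0.23  0.85  1.59]
move mm [0.6 0.3 1.4] rot [ 0.0002  0.0004 -0.    ]
97 227.98969072164948 180.8041237113402
stud [-0.02951113 -0.03078754] 0.042647146032484984 -2.3350294621978533
```

Call:
play_rows(targets=[0,0,1,0,0,0,5,0,0,1,0,0,0,5,0,0,1,0,0,0,5,0,0,1,0,0,0,5,0,0,1,0,0,0,5,0,0,1,0,0,0,5], squeeze=25)

```text
time: 3.05
tool_pos: [0.578, -0.0217, 0.088]
orientation: [0.0, 0.077, 0.997, -0.0]
ft_force: [-2.1, -2.5, 6.6]
grip_width: 0.098
grip_force: 25.0
```

```bash
python3 t.py .5774 -.0200 .088 1.9
```

```text
t 3.05 tcp [ 0.578  -0.0217  0.088 ] xang 2.9884 tilt [ 0.0004 -0.0005] F [-2.1 -2.5  6.6] T [-0.77  0.46  0.06] grip 0.09811846641950028 24.977968633174896 q [-0.3   0.5   0.37  1.84 -0.23  0.85  1.6 ]
move mm [ 0.8  1.6 -0. ] rot [-1.0000e-04  7.0000e-04  1.0884e+00]
```

Call:
play_rows(targets=[0.5,-1.3,0,0,0,0.05,5,0.5,-1.3,0,0,0,0.15,5,0.5,-1.3,0,0,0,0.26,5,0.5,-1.3,0,0,0,0.37,5,0.5,-1.3,0,0,0,0.48,5,0.5,-1.3,0,0,0,0.59,5,0.5,-1.3,0,0,0,0.7,5,0.5,-1.3,0,0,0,0.81,5,0.5,-1.3,0,0,0,0.92,5,0.5,-1.3,0,0,0,1.02,5,0.5,-1.3,0,0,0,1.085,5,0.5,-1.3,0,0,0,1.085,5])

```text
time: 4.25
tool_pos: [0.5775, -0.0224, 0.088]
orientation: [0.0, 0.581, 0.814, 0.0]
ft_force: [-1.4, 0.1, 6.0]
grip_width: 0.096
grip_force: 25.0
```

```bash
python3 t.py .5774 -.0210 .088 1.9
```

```text
t 4.25 tcp [ 0.5775 -0.0224  0.088 ] xang 1.9013 tilt [ 0.0009 -0.0002] F [-1.4  0.1  6. ] T [-0.17  0.24 -0.02] grip 0.09611083490952903 24.99657154083252 q [-0.49  0.55  0.63  1.85 -0.41  0.88  0.66]
move mm [ 1.3  0.3 -0. ] rot [0.0008 0.0004 0.0013]
```

Call:
play_rows(targets=[0,0,0,0,0,0,40,0,0,0,0,0,0,40,0,0,0,0,0,0,40,0,0,0,0,0,0,40,0,0,-40,0,0,0,40,0,0,-80,0,0,0,40,0,0,-100,0,0,0,40,0,0,-100,0,0,0,40,0,0,-100,0,0,0,40])

```text
time: 5.15
tool_pos: [0.5771, -0.0221, 0.1873]
orientation: [0.0, 0.58, 0.815, 0.0]
ft_force: [-0.5, -0.4, 0.3]
grip_width: 0.425
grip_force: 0.0
```

```bash
cat > k.py <<'E'
from h import *
p,im,d=look('wrist');save(sys.argv[1],im)
W=world(p,d);C=np.array([.5774,-.0213]);rr=np.hypot(W[...,0]-C[0],W[...,1]-C[1])
q=W[(rr<.035)&(W[...,2]>.11)&(W[...,2]<.125)]
r=cv2.minAreaRect((q[:,:2]*1000).astype(np.float32));l=cv2.fitLine(q[:,:2].astype(np.float32),cv2.DIST_L2,0,.001,.001).ravel()
print('plate',len(q),r,'line ang',np.arctan2(l[1],l[0]))
q=W[(rr<.08)&(W[...,2]>.068)&(W[...,2]<.0775)];print('box',cv2.minAreaRect((q[:,:2]*1000).astype(np.float32)))
hsv=cv2.cvtColor(im,cv2.COLOR_RGB2HSV)
b=(hsv[...,1]<60)&(hsv[...,2]>150)&(rr>.034)&(rr<.05)&(W[...,2]>.074)&(W[...,2]<.09)
print('stud',b.sum(),W[b].mean(0)-[*C,0],np.arctan2(*(W[b].mean(0)[:2]-C)[::-1]))
s=(rr>.02)&(rr<.045)&(W[...,2]>.0775)&(W[...,2]<.088)&~b&(hsv[...,1]>100)
print('pointer',s.sum(),W[s].mean(0)-[*C,0],np.arctan2(*(W[s].mean(0)[:2]-C)[::-1]))
E
python3 k.py w2; python3 t.py .5774 -.0215 .088 1.9
```

```text
plate 775 ((577.569091796875, -21.24627685546875), (8.807308197021484, 49.04270935058594), 19.0140438079834) line ang -1.237721
box ((577.6918334960938, -21.465435028076172), (94.49513244628906, 94.17340850830078), 9.983810424804688)
stud 88 [-0.02925194 -0.03071758  0.07963052] -2.3317596714382423
pointer 14 [ 0.00972848 -0.03526887  0.07980017] -1.301651721895107
t 5.2 tcp [ 0.5767 -0.0222  0.1868] xang 1.904 tilt [-0.0009  0.    ] F [-0.2  1.2 -0.6] T [-0.06  0.01  0.02] grip 0.4250237905474925 0.0 q [-0.56  0.42  0.7   1.77 -0.31  1.06  0.59]
move mm [ 0.4  1.  98.8] rot [-0.0008 -0.0003  0.004 ]
```

View pics/w2.png

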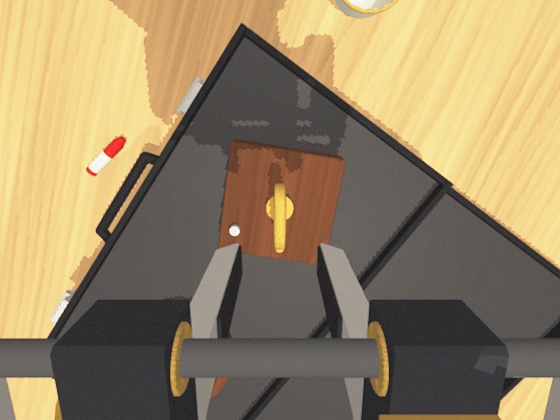

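The wrist view shows the key at (280,215) turned to -1.24 rad, with no spring-back, and the stud at (234,231). Next I regrasp for the second part turn, about 1.08 rad.

Call:
play_rows(targets=[0,0,40,0,0,0,40,0,0,80,0,0,0,40,0,0,100,0,0,0,40,0,0,100,0,0,0,40,0,0,100,0,0,0,5,0,0,100,0,0,0,5,0,0,100,0,0,0,5,0,0,100,0,0,0,5,0,0,100,0,0,0,5,0,0,100,0,0,0,5])

```text
time: 6.2
tool_pos: [0.5775, -0.0223, 0.0881]
orientation: [0.0, 0.58, 0.815, 0.0]
ft_force: [-0.7, 0.6, 7.3]
grip_width: 0.095
grip_force: 25.0
```

```bash
python3 t.py .5775 -.0218 .088 0.8236
```

```text
t 6.2 tcp [ 0.5775 -0.0223  0.0881] xang 1.9038 tilt [0.0009 0.0003] F [-0.7  0.6  7.3] T [ 0.14  0.38 -0.04] grip 0.09507947693302587 25.00105082988739 q [-0.49  0.55  0.63  1.85 -0.41  0.88  0.67]
move mm [0.5 0.2 0.1] rot [ 9.0000e-04 -5.0000e-04  1.0802e+00]
```

Call:
play_rows(targets=[0,0,0,0,0,0.05,5,0,0,0,0,0,0.15,5,0,0,0,0,0,0.26,5,0,0,0,0,0,0.37,5,0,0,0,0,0,0.48,5,0,0,0,0,0,0.59,5,0,0,0,0,0,0.7,5,0,0,0,0,0,0.81,5,0,0,0,0,0,0.92,5,0,0,0,0,0,1.01,5,0,0,0,0,0,1.06,5,0,0,0,0,0,1.06,5])

```text
time: 7.4
tool_pos: [0.577, -0.0222, 0.0881]
orientation: [-0.0, 0.913, 0.409, -0.0]
ft_force: [-6.3, 1.2, 12.0]
grip_width: 0.093
grip_force: 25.0
```

```bash
python3 t.py .5775 -.0218 .088 0.8216; python3 k.py w3
```

```text
t 7.4 tcp [ 0.577  -0.0222  0.0881] xang 0.842 tilt [-0.0002  0.0004] F [-6.3  1.2 12. ] T [0.33 1.57 0.  ] grip 0.09252751884350577 25.002484917640686 q [-0.67  0.64  0.89  1.85 -0.61  0.94 -0.23]
move mm [0.6 0.1 0.1] rot [-0.0004 -0.0002  0.0204]
plate 2552 ((580.568359375, -22.158206939697266), (45.52580642700195, 30.82533073425293), 71.62966918945312) line ang 0.84106976
box ((577.2807006835938, -21.506420135498047), (93.84529876708984, 93.65091705322266), 10.043008804321289)
stud 45 [-0.03152186 -0.03177092  0.07983349] -2.3522595169373863
pointer 0 [nan nan nan] nank.py:12: RuntimeWarning: Mean of empty slice.
  print('pointer',s.sum(),W[s].mean(0)-[*C,0],np.arctan2(*(W[s].mean(0)[:2]-C)[::-1]))
  ret = um.true_divide(
```

View pics/w3.png

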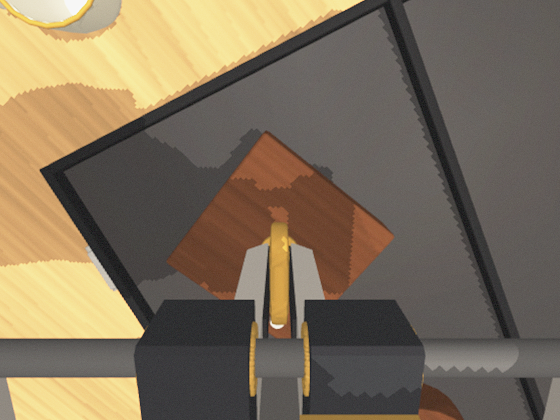

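The wrist view shows the stud at (277,326), just beyond the plate's end at (278,320), so only about 0.02 rad remains. I'll finish that turn, let go and rise.

Call:
play_rows(targets=[0,0,0,0,0,0.02,5,0,0,0,0,0,0.02,5,0,0,0,0,0,0.02,5])

```text
time: 7.75
tool_pos: [0.577, -0.0221, 0.0881]
orientation: [-0.0, 0.916, 0.4, 0.0]
ft_force: [-5.5, 1.5, 12.4]
grip_width: 0.096
grip_force: 25.0
```

```bash
python3 t.py .5775 -.0218 .088 0.8216
```

```text
t 7.75 tcp [ 0.577  -0.0221  0.0881] xang 0.8241 tilt [-0.0001  0.0007] F [-5.5  1.5 12.4] T [0.37 1.5  0.04] grip 0.09551010194118405 25.002934634685516 q [-0.67  0.65  0.89  1.85 -0.62  0.94 -0.24]
move mm [0.6 0.1 0.1] rot [-0.0006 -0.0004  0.0025]
```

Call:
play_rows(targets=[0,0,0,0,0,0,40,0,0,0,0,0,0,40,0,0,0,0,0,0,40,0,0,0,0,0,0,40,0,0,-40,0,0,0,40,0,0,-80,0,0,0,40,0,0,-110,0,0,0,40,-60,0,-110,0,0,0,40,-60,0,-110,0,0,0,40,-60,0,-110,0,0,0,40,-60,0,-110,0,0,0,40])

```text
time: 8.85
tool_pos: [0.5367, -0.0658, 0.1974]
orientation: [-0.0, 0.916, 0.401, 0.0]
ft_force: [0.6, 0.9, 0.4]
grip_width: 0.424
grip_force: 0.0
```

```bash
python3 k.py w4; python3 t.py .5775 -.0218 .088 0.8236
```

```text
plate 841 ((577.0293579101562, -21.485071182250977), (48.589298248291016, 8.584444046020508), 47.463462829589844) line ang 0.8238801
box ((577.0115966796875, -21.883949279785156), (94.3238296508789, 94.31155395507812), 10.045951843261719)
stud 83 [-0.02940386 -0.03098458  0.07971243] -2.330024573642841
pointer 79 [-0.02285065 -0.02508098  0.07996991] -2.3096965895649864
t 8.9 tcp [ 0.5368 -0.0656  0.1973] xang 0.8247 tilt [-0.0002 -0.    ] F [-0.4 -0.3 -0.1] T [-0.08  0.14  0.03] grip 0.42873927660468664 0.0 q [-0.75  0.45  1.05  1.86 -0.44  1.09 -0.28]
move mm [ 59.8   0.2 109.3] rot [-0.0001  0.0001  0.0011]
```

View pics/w4.png

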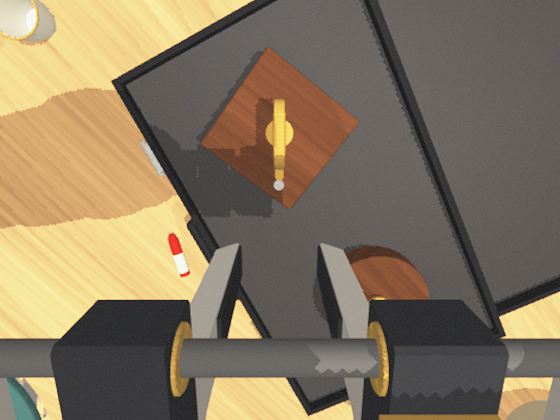

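The view shows the pointer reaching straight to the stud at (279,185), within about 0.01 rad. The gripper is clear of everything.

```bash
python3 -c "
from rig import ticket
print(ticket.finish_job())"
```

```text
the job is handed in; nothing more can be done
None
```

The square music box is wound clockwise to the stud in two part turns of about 1.09 and 1.08 rad, with a release in between. The last close view put the pointer within about 0.01 rad of the stud. The key is let go and the gripper clear of everything, and the arm touched neither the round key nor the demitasse; I handed the job in at about 9 s.

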